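# Put the rebuilt gear-change tower in third

### The arm

A 6-joint arm with a two-finger parallel gripper is mounted at the origin on a cart in front of the work surface, level with it; the furniture and walls round the work are solid. World frame = base frame: x ahead of the robot, y to its left, z up, the work surface at z = 0. Lengths are in mm, angles in rad, forces in N, time in s.
With the tool pointing down it reaches from about 400 to 925 mm from the base axis. Payload 12.5 kg.
Tool frame: the origin (TCP) lies on the front face of the gripper's body, between the roots of the fingers; the fingertips stand 78 mm ahead of it and the grasp point (between the pads) lies 59 mm ahead of it (env.nose_length is the distance from the TCP to the fingertips, in mm); z points along the fingers, y is the line along which they close (so a half turn about z gives the same grasp; the last joint's range is limited). The gripper opens to 95 mm and grips with 3 to 60 N. Pads are 20 mm wide; open, the fingers measure 119 mm over their backs; the gripper's body (75 mm by 180 mm) begins 59 mm behind the grasp point.
Start: joints at [1.236, 0.491, 1.559, -0, 1.092, -0.106], TCP at [141.735, 608.727, 292.261] pointing down, gripper open.
Joint ranges: [-3.1, 3.1], [-0.84, 2.19], [0.05, 2.79], [-1.13, 4.28], [0.06, 2.93], [-2.69, 2.69]. Speed limits (rad/s): [2.22, 2.22, 2.79, 3.14, 3.14, 3.14].

### API

Orientations are given as [roll, pitch, yaw] about the fixed x, y, z axes, in that order (R = Rz(yaw) Ry(pitch) Rx(roll)).
In Python, from cell import env gives the robot as it stands.
- The arm moves only by the tool jog_arm, never from a script. Its argument "motion" is a list of rows, each a list of 7 numbers: the turn, a rotation vector about the tool's x, y, z in degrees, then the shift along the tool's x, y, z in mm, then the finger opening in mm, from 0 to 95.1. In form: [[wx, wy, wz, x, y, z, hand], ...]. A call has 1 to 10 rows; each row shifts and turns the commanded pose from where the row before left it, along the tool's axes as they then stand; what a row does not reach is not made up. A row lasts 1/8 s, in which the tool goes at most 62.5 mm and 10.7 degrees, less where a joint would pass 70% of its speed; a pose out of reach is approached as far as the arm can. A call is refused whole if a number of a shift passes 62.5 or a number of a turn 10.7, either way. A call with a gripper value outside its range is refused whole. The fingers move at their own pace and stop on an object; the grip force is fixed at half the most. Time passes only in rows, so rows that do not move let the fingers close. It gives the time, the measured TCP pose, the force, the opening and the grip force at its end, in the units of the state.
- env.state(): the state, without advancing time (a new reading comes with each control period).
- env.read_camera(name): name is "side" or "top" or "wrist"; returns a dict with "color" (420x560x3 uint8, red, green, blue), "z_map" (420x560 float32, mm along the optical axis (not along the pixel's ray), 0 where there is no reading), "camera_matrix" (3x3 intrinsics, pixels), "world_to_cam" (4x4, takes a point from world to camera coordinates). Camera axes: x right, y up, looking along -z (the intrinsics and any distortion apply to the point x, -y, -z); pixel columns grow to the right and rows downward; lengths in mm; the calibration is good to about 2 mm. The wrist camera is an equidistant fisheye: a pixel r from the principal point sees the ray r / f radians off the axis. A picture is of the moment at which its call begins.
- env.job_done(): hands the job in; it is judged then, once.
Trained networks look in the newest picture that a camera, given by its name, has taken for a name from the list of things; names that differ only in an ending like _2 or _b are one class to them, and where a whole thing is asked for, a point or a joint stands for the part that bears it (a point fixed in the world has none). Each returns a list of dicts, best first, with "score" (0 to 1); they miss things now and then, are a little off and sometimes report something else, mostly with a low value. They report only what shows in the picture. A call takes as long as a camera call.
- env.recognise(camera, thing): "location" ([column, row] in pixels, amid what is visible of it).
The state is a dict: "t": time; "joints": joint angles; "qvel": joint speeds; "tau": joint torques, N m; "eef_pos": TCP position; "tcp_rot": TCP orientation; "ft_force": force on the tool from outside, world axes, zero at the start; "moment": the same for the moment, N m; "opening": opening from 0.0 (shut) to 1.0 (fully open); "grip_force": force on a finger pad.
Only numpy, scipy, OpenCV 4.12 (cv2) and the standard library are available. Lean on these libraries where they do the work, as an engineer would, in place of code of your own. Each camera call takes 0.05 s, during which the arm holds its last target. There are 200 camera calls.

### The job

The gear-change tower of the ride-on garden locomotive has been rebuilt and stands bolted to the bench; check that it takes third, the front slot on the right of its H gate. With the fingers, push the lever's knob to neutral if it is not there yet, push it across to the right-hand side, then forward, away from you, until the lever is fully home, and leave it there. Only push, and gently: do not grip the lever or lift its reverse collar, and leave the glue bottle, the matchbox and the steel block beside the tower alone.

Things in the scene. Friction and masses are not known exactly. Their poses are not given: they have to be found in the camera images.
- tower: fixed tower: cast-aluminium housing 84 mm square on a flange 108 mm square and 9 mm thick, bolted to the bench; top of the gate plate 117 mm above the bench. Origin: centre of the flange's underside. x points forward (away from the robot), y left, z up. A crank on the right side reaches y = -66 mm, 22 mm above the bench; a brass plug with the detent plunger on the near side x = -70 mm, as high
- gate_centre (a point): centre of the H gate, on the plate's top, tower's axes. Slots 14 mm wide: a cross channel (neutral) at x = 0 joins two columns at y = +20 mm (left) and -20 mm (right), which run from x = -25 to +25 mm. First is front left, second rear left, third front right, reverse rear right; two dark pins, 18 mm high, astride the reverse slot bar it unless the collar is lifted
- third_slot (a point): where the lever's stem crosses the top of the gate plate when third is fully in: front end of the right column, 20 mm forward and 20 mm right of the gate's centre
- pivot (a point): the lever's pivot inside the housing, on the tower's middle line 22 mm above the bench; fixed to the tower
- knob_centre (a point): centre of the black pear-shaped knob on the lever: 38 mm wide here, from 22 mm below to 19 mm above. It is 190 mm from the pivot along the lever: in the tower's frame at x = 0.190 cos(cross) sin(fore), y = -0.190 sin(cross), z = 0.022 + 0.190 cos(cross) cos(fore) m, 204 to 212 mm above the bench, 40 mm either way in x and y
- gear_lever: the gear lever: steel stem 10 mm in diameter that passes through the gate, knob on top, lift collar round it. Origin at the pivot, z along the lever up to the knob
- fore (a joint): fore-and-aft lean of the lever, rad: 0 neutral, positive forward (tower's +x). Slot ends stop it at +0.21 (third, first) and -0.21 (second). A spring detent holds it at 0 and at the slot ends; to move it takes up to about 10 N at the knob. Past 0.13 it snaps home, below 0.08 back to neutral; between, it may stand still. It starts anywhere from second to neutral
- cross (a joint): sideways lean of the lever, rad: -0.21 in the left column (where it starts), +0.21 in the right column (tower's -y), with 0.02 of play. It moves only in neutral (fore within about 0.02 of 0), against a friction of about 1 N at the knob, and stays where it is left
- collar (a joint): height, m, by which the steel reverse collar on the stem is lifted (ring 33 mm in diameter, 39 to 47 mm below the knob's centre; its tube, 15 mm in diameter, goes down almost to the gate). A 5 N spring holds it at 0; it can rise 15 mm; only reverse needs it
- bottle_mid (a point): loose glue bottle, 30 mm in diameter and 100 mm tall, standing left of the tower; this point is on its axis, 30 mm up
- block_mid (a point): loose steel gauge block, 16 x 40 x 16 mm, lying left of the tower; its centre
- box_mid (a point): loose matchbox, 35 x 52 x 14 mm, lying right of the tower; its centre

How it is judged:
By the outcome, as a careful person would: the job done as asked, in the order asked, and still so for the second after the job is handed in, with the robot touching nothing.
It also fails if it takes over 54 s, if anything falls off the work surface, if the arm or the gripper's body presses on something with over 40 N, if the wrist force passes 120 N, or if a joint passes its speed limit or range.

## Working session

There is one attempt and no reset: what is moved stays moved. The work goes in short steps, Python scripts to look and compute and a tool call to move; the robot and the scene stay as the last step left them, time stands still between calls to the robot, and variables do not carry over. Pictures are saved under pics/ and viewed, at most 10 in all, crops included, and the job is handed in when it is done.

Besides the shell and the picture viewer there is one more tool, called as a command line: name --pt "numbers of a row" for each row, then --argument value for the rest. jog_arm: Moves the arm, as the interface text tells. Its arguments: {"type":"object","properties":{"motion":{"type":"array"}},"required":["motion"]}

```bash
mkdir -p pics; cat > h.py <<'E'
import numpy as np,cv2
from cell import env
def world(im,px,r=1,z=None):
    c,w=int(round(px[0])),int(round(px[1]))
    K=np.array(im["camera_matrix"]);T=np.linalg.inv(np.array(im["world_to_cam"]))
    if z is None:
        p=im["z_map"][w-r:w+r+1,c-r:c+r+1];p=p[p>0];d=np.median(p)
    else: d=1.
    ray=np.array([(px[0]-K[0,2])/K[0,0],-(px[1]-K[1,2])/K[1,1],-1])
    if z is not None:
        v=T[:3,:3]@ray; d=(z-T[2,3])/v[2]
    return T[:3,:3]@(ray*d)+T[:3,3]
E
python3 - <<'E'
from h import *
s=env.state();print(s)
ims={}
for c in("side","top"):
    im=env.read_camera(c);ims[c]=im
    cv2.imwrite(f"pics/{c}0.png",im["color"][...,::-1])
    print(c,np.linalg.inv(im["world_to_cam"])[:3].round(2))
    for t in("tower","gate_centre","third_slot","knob_centre","gear_lever","bottle_mid","block_mid","box_mid"):
        for r in env.recognise(c,t)[:1]:
            try:w=world(im,r["location"]).round(0)
            except Exception as e:w=None
            print(t,round(r["score"],2),np.round(r["location"]),w)
E
```

```text
{'t': 0.0, 'joints': array([ 1.23640155e+00,  4.91559532e-01,  1.55946253e+00, -3.45816838e-06,
        1.09172336e+00, -1.05589708e-01]), 'qvel': array([-0.00116778,  0.00095957,  0.00239636, -0.00060539, -0.00038855,
        0.00095887]), 'tau': array([ 1.09577456e-05, -6.12644291e+01, -2.58168054e+01,  6.92742504e-02,
        4.83084284e-02, -6.82182963e-05]), 'eef_pos': array([141.67543626, 608.55824354, 291.65721819]), 'tcp_rot': array([-3.14044598e+00, -1.18444576e-04,  2.91278911e+00]), 'ft_force': array([-0.29627673,  0.36344778, -0.25295415]), 'moment': array([ 0.03214568, -0.00914479,  0.00659314]), 'grip_force': 0.0, 'opening': 0.9959311171366647}
side [[-9.3000e-01  1.9000e-01 -3.0000e-01  3.3272e+02]
 [-3.5000e-01 -4.5000e-01  8.2000e-01  8.9438e+02]
 [ 2.0000e-02  8.7000e-01  4.9000e-01  5.5016e+02]]
tower 0.83 [287. 237.] [566. 246.  89.]
gate_centre 0.77 [288. 234.] [563. 247.  97.]
third_slot 0.64 [286. 232.] [567. 249. 103.]
knob_centre 0.9 [287. 191.] [566. 254. 198.]
gear_lever 0.72 [285. 194.] [572. 245. 185.]
bottle_mid 0.91 [237. 265.] [646. 313.  43.]
block_mid 0.45 [278. 281.] [563. 299.  16.]
box_mid 0.3 [284. 194.] [575. 246. 186.]
top [[ 3.00000e-02  9.90000e-01 -1.00000e-01  4.86130e+02]
 [-1.00000e+00  3.00000e-02  0.00000e+00  2.04530e+02]
 [ 1.00000e-02  1.00000e-01  9.90000e-01  1.00805e+03]]
tower 0.7 [280. 213.] [571. 196. 115.]
gate_centre 0.79 [278. 212.] [579. 201.  49.]
third_slot 0.56 [279. 210.] [585. 198.  32.]
knob_centre 0.51 [264. 207.] [572. 231. 223.]
gear_lever 0.76 [257. 207.] [571. 245. 226.]
block_mid 0.44 [246. 219.] [561. 283.  16.]
box_mid 0.49 [320. 214.] [581.  88.  14.]
```

```bash
python3 - <<'E'
import cv2,numpy as np
a=cv2.imread("pics/side0.png");b=cv2.imread("pics/top0.png")
A=cv2.resize(a[150:310,200:360],(600,600),interpolation=cv2.INTER_CUBIC)
B=cv2.resize(b[150:270,220:340],(600,600),interpolation=cv2.INTER_CUBIC)
cv2.imwrite("pics/c1.png",A);cv2.imwrite("pics/c2.png",B)
E
```

```text
(no output)
```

View pics/c1.png

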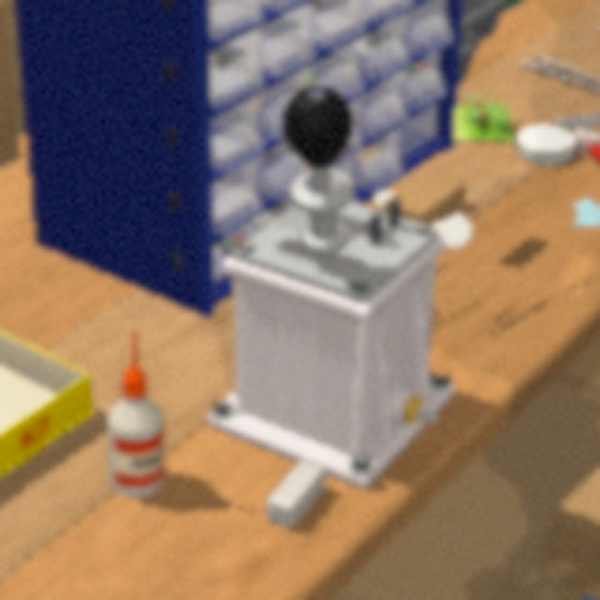

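View pics/c2.png

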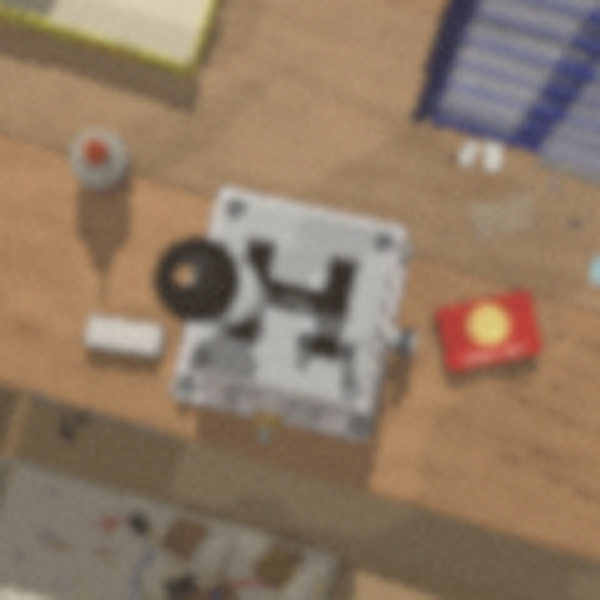

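View pics/top0.png

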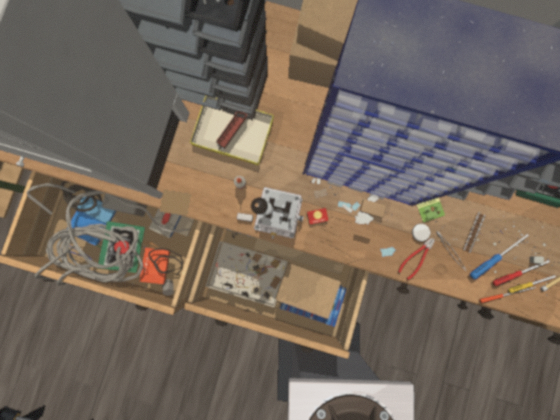

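The side crop shows the tower with the knob leaning left; the bottle and block are on its near-left side. In the top crop the knob is at about (259,206) in full-image pixels, the tower is yawed by about -13° and the matchbox is to the right. Next I'll fit the tower pose and the lever angles from depth.

```bash
cat >> h.py <<'E'
def cloud(im):
    K=np.array(im["camera_matrix"]);T=np.linalg.inv(np.array(im["world_to_cam"]))
    z=im["z_map"];v,u=np.nonzero(z>0);d=z[v,u]
    P=np.c_[(u-K[0,2])/K[0,0]*d,-(v-K[1,2])/K[1,1]*d,-d]
    return P@T[:3,:3].T+T[:3,3]
def sphere(P):
    # known radius 19 robust-ish sphere fit
    from scipy.optimize import least_squares
    return least_squares(lambda c:np.linalg.norm(P-c,axis=1)-19,P.mean(0)-[0,0,8],loss="soft_l1").x
E
python3 - <<'E'
from h import *
for c in("top","side"):
    im=env.read_camera(c);P=cloud(im)
    N=P[(abs(P[:,0]-570)<90)&(abs(P[:,1]-215)<90)]
    for lo,hi in((112,122),(4,15)):
        Q=N[(N[:,2]>lo)&(N[:,2]<hi)]
        if lo==4: Q=Q[np.linalg.norm(Q[:,:2]-[570,205],axis=1)<82]
        if len(Q)>5:print(c,lo,len(Q),np.median(Q[:,2]),cv2.minAreaRect(Q[:,:2].astype(np.float32)))
    Q=N[(N[:,2]>190)&(N[:,2]<240)];print("knob",len(Q),Q.min(0).round(),Q.max(0).round(),sphere(Q).round(1))
im=env.read_camera("top")
for n,p in dict(fl=(235,207),fr=(384,240),rl=(185,384),rr=(362,425)).items(): print(n,world(im,(220+p[0]/5,150+p[1]/5),z=11).round())
for n,p in dict(g3=(343,265),g1=(260,245),gR=(330,350)).items(): print(n,world(im,(220+p[0]/5,150+p[1]/5),z=117).round())
print("knob at z 208",world(im,(259.4,205.6),z=208).round())
print("block,bottle", world(im,(220+124/5,150+337/5),z=12),world(im,(220+97/5,150+160/5),z=80),np.linalg.inv(np.array(im["world_to_cam"]))[:3,3])
E
```

```text
top 112 928 117.31062534223838 ((578.1878662109375, 200.61053466796875), (90.50269317626953, 90.67971801757812), 78.90035247802734)
top 4 348 11.042810007110177 ((579.1864013671875, 199.0906219482422), (142.6758575439453, 140.96878051757812), 62.42151641845703)
knob 225 [557. 224. 206.] [592. 260. 231.] [575.8 242.1 209.2]
side 112 680 116.50993170713895 ((576.8486328125, 202.73513793945312), (88.61469268798828, 87.48123168945312), 79.8880615234375)
side 4 514 8.839507464243127 ((579.6574096679688, 214.57998657226562), (130.86192321777344, 107.66671752929688), 79.10044860839844)
knob 318 [557. 232. 190.] [591. 263. 227.] [575.2 242.5 208.4]
fl [637. 231.  11.]
fr [621. 151.  11.]
rl [542. 254.  11.]
rr [523. 160.  11.]
g3 [594. 176. 117.]
g1 [603. 215. 117.]
gR [554. 181. 117.]
knob at z 208 [576. 241. 208.]
block,bottle [565.64268699 286.91348244  12.        ] [647.7411994  297.90816361  80.        ] [ 486.13339555  204.52624251 1008.0451637 ]
```

```bash
python3 - <<'E'
from h import *
im=env.read_camera("top");P=cloud(im)
yaw=-.192;ex=np.array([np.cos(yaw),np.sin(yaw)]);ey=np.array([-ex[1],ex[0]])
for lo in(150,240):
    Q=P[P[:,2]>lo];L=(Q[:,:2]-[577.5,201.5]);X=L@ex;Y=L@ey
    print("z>",lo,"(tower axes) min x per y bin; world y bins")
    for a in range(-300,420,40):
        m=(Y>=a)&(Y<a+40)&(X>45)
        print(a,int(X[m].min()) if m.any() else None,end="; ")
    print()
Q=P[(P[:,2]>180)&(P[:,0]<560)&(P[:,1]>100)];print("low obstacles",len(Q),Q.min(0) if len(Q) else "",Q.max(0) if len(Q) else "")
im=env.read_camera("wrist");cv2.imwrite("pics/w0.png",im["color"][...,::-1])
E
```

```text
z> 150 (tower axes) min x per y bin; world y bins
-300 92; -260 96; -220 99; -180 101; -140 104; -100 108; -60 110; -20 389; 20 397; 60 None; 100 227; 140 228; 180 227; 220 228; 260 45; 300 45; 340 264; 380 None; 
z> 240 (tower axes) min x per y bin; world y bins
-300 93; -260 96; -220 100; -180 102; -140 104; -100 108; -60 110; -20 None; 20 None; 60 None; 100 228; 140 228; 180 227; 220 228; 260 45; 300 45; 340 265; 380 None; 
low obstacles 458 [139.32334885 234.38653149 206.68243778] [559.7631084  682.58870133 328.93370573]
```

jog_arm --pt "0 0 -2.1 0 0 -25 0" --pt "0 0 0 -20 -12 -25 0" --pt "0 0 0 -45 -29 0 0" --pt "0 0 0 -45 -29 0 0" --pt "0 0 0 -45 -29 0 0" --pt "0 0 0 -45 -29 0 0" --pt "0 0 0 -45 -29 0 0" --pt "0 0 0 -45 -29 0 0" --pt "0 0 0 -45 -29 0 0" --pt "0 0 0 -45 -29 0 0"

```text
t: 2.4
eef_pos: [469.3, 295.3, 342.5]
tcp_rot: [3.141, 0.0, 2.949]
ft_force: [0.8, 0.5, 0.2]
opening: 0.022
grip_force: 0.0
```

jog_arm --pt "0 0 0 -25 -16 0 0" --pt "0 0 0 -20 -15 20 0" --pt "0 0 0 0 0 25 0" --pt "0 0 0 0 0 20 0" --pt "0 0 0 0 0 0 0"

```text
t: 3.02
eef_pos: [506.1, 257.4, 276.2]
tcp_rot: [-3.14, -0.002, 2.949]
ft_force: [-0.2, 0.9, -0.3]
opening: 0.001
grip_force: 0.0
```

```bash
cat >> h.py <<'E'
C=np.array([577.5,201.5]);yaw=-.192
ex=np.array([np.cos(yaw),np.sin(yaw)]);ey=np.array([-ex[1],ex[0]])
def tw(p): p=np.asarray(p);return np.array([(p[:2]-C)@ex,(p[:2]-C)@ey,p[2]]).round(1)
def knob(c="side"):
    im=env.read_camera(c);P=cloud(im);rs=env.recognise(c,"knob_centre")
    if rs:
        w=world(im,rs[0]["location"]);Q=P[(np.linalg.norm(P[:,:2]-w[:2],axis=1)<32)&(P[:,2]>193)&(P[:,2]<228)]
        return rs[0]["score"],tw(w),len(Q),tw(sphere(Q)) if len(Q)>5 else None,im
    return None,None,0,None,im
E
python3 - <<'E'
from h import *
s=env.state();print(tw(s["eef_pos"]),s["ft_force"])
a=[]
for c in("side","top","wrist"):
    if c=="wrist": im=env.read_camera(c)
    else:
        *r,im=knob(c);print(c,r)
    cv2.imwrite(f"pics/{c}1.png",im["color"][...,::-1])
a=cv2.imread("pics/side1.png")[120:280,200:360];b=cv2.imread("pics/top1.png")[150:270,220:340]
cv2.imwrite("pics/m1.png",np.hstack([cv2.resize(a,(400,400)),cv2.resize(b,(400,400))]))
E
```

```text
[-80.7  41.3 276.2] [-0.23394726  0.88874089 -0.34349351]
side [None, None, 0, None]
top [0.23, array([ 29.2, -19.9,  13.6]), 0, None]
```

View pics/m1.png

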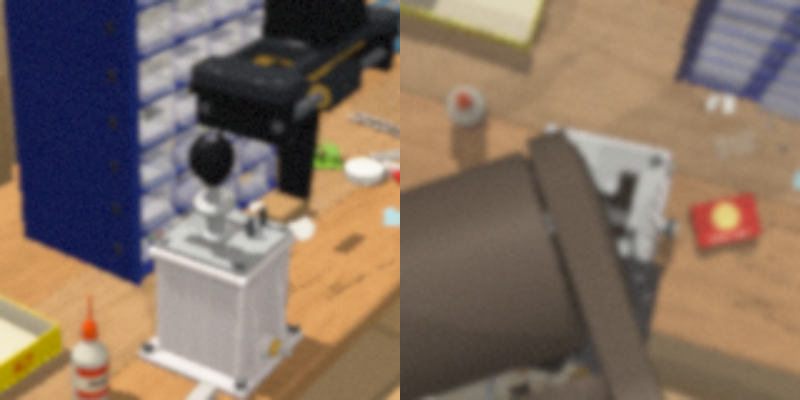

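View pics/wrist1.png

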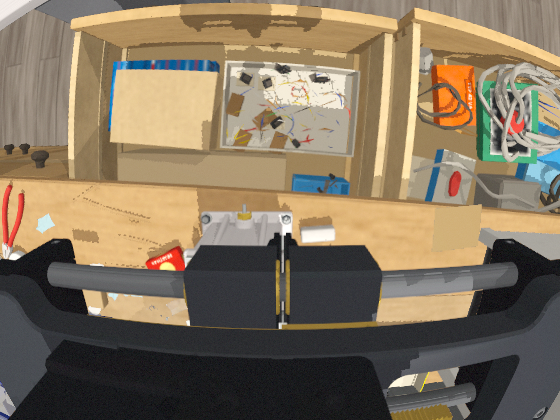

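The side view shows the gripper behind the knob at the right height, with the knob still leaning left and clear. The wrist view shows the brass plug at (243,215) and the closed fingers near column 283. I'm closing in on the knob.

jog_arm --pt "0 0 0 -15 0 0 0" --pt "0 0 0 -12 0 0 0" --pt "0 0 0 -6 0 0 0" --pt "0 0 0 -3 0 0 0" --pt "0 0 0 0 0 0 0"

```text
t: 3.9
eef_pos: [541.8, 250.7, 277.1]
tcp_rot: [-3.142, -0.0, 2.949]
ft_force: [1.0, -0.6, -0.4]
opening: 0.002
grip_force: 0.0
```

```bash
cat >> h.py <<'E'
def k2(xmin=-60,dist=40):
    im=env.read_camera("side");P=cloud(im);L=P[:,:2]-C;X=L@ex;Y=L@ey
    Q=P[(X>xmin)&(X<70)&(abs(Y)<65)&(P[:,2]>193)&(P[:,2]<228)]
    s=env.state();print("tcp",tw(s["eef_pos"]),"F tower",np.r_[s["ft_force"][:2]@ex,s["ft_force"][:2]@ey,s["ft_force"][2]].round(1),"knob",len(Q),tw(sphere(Q)))
    return im
E
python3 - <<'E'
from h import *
s=tw(env.state()["eef_pos"]);k2(s[0]+14)
E
```

```text
tcp [-44.6  41.5 277.2] F tower [ 0.3  0.  -0.3] knob 302 [-10.   39.6 208.4]
```

jog_arm --pt "0 0 0 -3 0 0 0" --pt "0 0 0 -2 0 0 0" --pt "0 0 0 -2 0 0 0" --pt "0 0 0 -2 0 0 0" --pt "0 0 0 0 0 0 0"

```text
t: 4.58
eef_pos: [550.7, 249.0, 277.2]
tcp_rot: [3.142, 0.0, 2.949]
ft_force: [0.6, 0.2, -0.3]
opening: 0.003
grip_force: 0.0
```

```bash
python3 - <<'E'
from h import *
s=tw(env.state()["eef_pos"]);k2(s[0]+14)
E
```

```text
tcp [-35.5  41.5 277.2] F tower [-0.3 -0.4  0.7] knob 299 [ -0.4  39.4 208.7]
```

jog_arm --pt "0 0 0 20 0 0 0" --pt "0 0 0 10 20 0 0" --pt "0 0 0 0 28 0 0" --pt "0 0 0 -25 0 0 0" --pt "0 0 0 -25 0 0 0" --pt "0 0 0 -15 0 0 0" --pt "0 0 0 0 -8 0 0" --pt "0 0 0 0 0 0 0"

```text
t: 5.62
eef_pos: [591.9, 281.1, 277.2]
tcp_rot: [-3.141, -0.001, 2.949]
ft_force: [-0.8, -0.9, -0.2]
opening: 0.003
grip_force: 0.0
```

```bash
python3 - <<'E'
from h import *
im=k2();cv2.imwrite("pics/s2.png",cv2.resize(im["color"][120:280,200:360,::-1],(480,480)))
E
```

```text
tcp [ -1.1  81.2 277.4] F tower [ 0.1 -0.9  0.6] knob 227 [-1.000e-01  3.970e+01  2.086e+02]
```

View pics/s2.png

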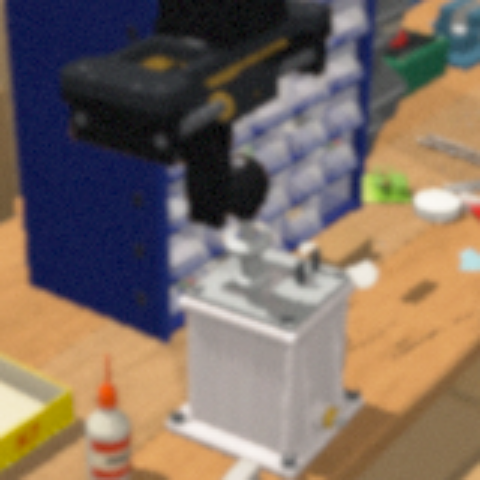

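The fingers are just left of the knob at about (205,190) in the crop, with the lever in neutral. I'm pushing it right.

jog_arm --pt "0 0 0 0 -6 0 0" --pt "0 0 0 0 -4 0 0" --pt "0 0 0 0 -4 0 0" --pt "0 0 0 0 -4 0 0" --pt "0 0 0 0 -5 0 0" --pt "0 0 0 0 -5 0 0" --pt "0 0 0 0 0 0 0"

```text
t: 6.55
eef_pos: [587.2, 253.7, 277.2]
tcp_rot: [-3.141, -0.0, 2.949]
ft_force: [0.9, -0.9, 0.4]
opening: 0.004
grip_force: 0.0
```

```bash
python3 - <<'E'
from h import *
k2()
E
```

```text
tcp [ -0.5  53.2 277.1] F tower [0.6 1.4 0.4] knob 320 [ -0.3  43.5 214.5]
```

jog_arm --pt "0 0 0 0 -6 0 0" --pt "0 0 0 0 -6 0 0" --pt "0 0 0 0 -6 0 0" --pt "0 0 0 0 -6 0 0" --pt "0 0 0 0 -6 0 0" --pt "0 0 0 0 -6 0 0" --pt "0 0 0 0 -6 0 0" --pt "0 0 0 0 -5 0 0" --pt "0 0 0 0 -3 0 0" --pt "0 0 0 0 0 0 0"

```text
t: 7.85
eef_pos: [577.6, 204.8, 277.2]
tcp_rot: [-3.142, -0.0, 2.949]
ft_force: [0.1, -0.3, -0.8]
opening: 0.005
grip_force: 0.0
```

```bash
python3 - <<'E'
from h import *
im=k2();cv2.imwrite("pics/s3.png",cv2.resize(im["color"][120:280,200:360,::-1],(480,480)))
E
```

```text
tcp [ -0.5   3.4 277.2] F tower [-0.  -0.1  0.5] knob 288 [ -0.7  -5.9 215.2]
```

View pics/s3.png

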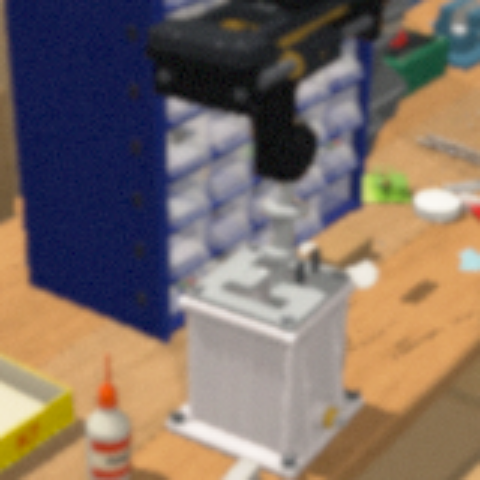

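The lever (stem near (283,235)) has moved right with the fingers and is near the right column. I'll continue slowly.

jog_arm --pt "0 0 0 0 -4 0 0" --pt "0 0 0 0 -3 0 0" --pt "0 0 0 0 -2 0 0" --pt "0 0 0 0 0 0 0"

```text
t: 8.4
eef_pos: [575.9, 196.0, 277.3]
tcp_rot: [3.142, -0.0, 2.949]
ft_force: [-1.4, 0.1, -0.3]
opening: 0.009
grip_force: 0.0
```

jog_arm --pt "0 0 0 0 -1.5 0 0" --pt "0 0 0 0 -1.5 0 0" --pt "0 0 0 0 0 0 0"

```text
t: 8.78
eef_pos: [575.4, 193.2, 277.2]
tcp_rot: [3.142, -0.0, 2.949]
ft_force: [-0.5, -0.2, -0.8]
opening: -0.001
grip_force: 0.1
```

jog_arm --pt "0 0 0 0 -1.5 0 0" --pt "0 0 0 0 0 0 0"

```text
t: 9.02
eef_pos: [575.1, 191.7, 277.2]
tcp_rot: [3.142, 0.0, 2.949]
ft_force: [0.3, 0.3, -0.1]
opening: 0.009
grip_force: 0.1
```

jog_arm --pt "0 0 0 0 10 0 0" --pt "0 0 0 0 15 0 0" --pt "0 0 0 0 10 0 0" --pt "0 0 0 0 0 0 0"

```text
t: 9.52
eef_pos: [581.7, 227.2, 277.0]
tcp_rot: [3.142, -0.0, 2.951]
ft_force: [0.0, -0.8, 0.5]
opening: 0.005
grip_force: 0.0
```

```bash
python3 - <<'E'
from h import *
im=k2();P=cloud(im);L=P[:,:2]-C;X=L@ex;Y=L@ey
t=tw(env.state()["eef_pos"])
m=(X>-40)&(X<70)&(Y>-70)&(Y<t[1]-17)&(P[:,2]>193)&(P[:,2]<228);print(m.sum(),tw(sphere(P[m])))
E
```

```text
tcp [ -0.7  25.5 277. ] F tower [ 0.2 -1.   0.3] knob 453 [ -6.7  -2.3 213.6]
277 [ -0.4 -35.8 209. ]
```

jog_arm --pt "0 0 0 0 -15 0 0" --pt "0 0 0 0 -15 0 0" --pt "0 0 0 0 -5 0 0" --pt "0 0 0 0 -2 0 0" --pt "0 0 0 0 -1.5 0 0" --pt "0 0 0 0 0 0 0"

```text
t: 10.32
eef_pos: [574.5, 188.4, 277.2]
tcp_rot: [3.142, 0.0, 2.95]
ft_force: [0.1, -0.8, -0.1]
opening: 0.005
grip_force: 0.0
```

jog_arm --pt "0 0 0 0 -1 0 0" --pt "0 0 0 0 -1 0 0" --pt "0 0 0 0 0 0 0"

```text
t: 10.7
eef_pos: [574.0, 186.4, 277.2]
tcp_rot: [3.142, -0.0, 2.95]
ft_force: [-0.1, 0.6, -0.4]
opening: 0.005
grip_force: 0.1
```

jog_arm --pt "0 0 0 0 10 0 0" --pt "0 0 0 0 12 0 0" --pt "0 0 0 30 0 0 0" --pt "0 0 0 30 0 0 0" --pt "0 0 0 0 -22 0 0" --pt "0 0 0 0 -24 0 0" --pt "0 0 0 0 0 0 0"

```text
t: 11.58
eef_pos: [511.0, 173.2, 277.4]
tcp_rot: [3.141, 0.0, 2.948]
ft_force: [-0.0, 0.7, 0.8]
opening: 0.004
grip_force: 0.0
```

```bash
python3 - <<'E'
from h import *
s=tw(env.state()["eef_pos"]);im=k2(s[0]+22)
cv2.imwrite("pics/s4.png",cv2.resize(im["color"][120:280,200:360,::-1],(480,480)))
E
```

```text
tcp [-59.8 -39.8 277.4] F tower [ 0.4 -0.   0.1] knob 276 [ -0.5 -41.  208. ]
```

View pics/s4.png

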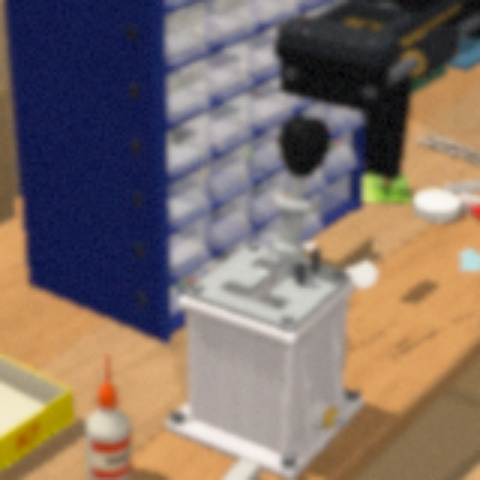

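The lever stands in neutral at the right-hand column, with the knob at (303,145) and the finger behind it. I'm pushing forward.

jog_arm --pt "0 0 0 -12 0 0 0" --pt "0 0 0 -8 0 0 0" --pt "0 0 0 -5 0 0 0" --pt "0 0 0 -4 0 0 0" --pt "0 0 0 -4 0 0 0" --pt "0 0 0 -4 0 0 0" --pt "0 0 0 0 0 0 0"

```text
t: 12.5
eef_pos: [547.0, 167.2, 277.3]
tcp_rot: [3.141, 0.0, 2.949]
ft_force: [-1.8, -0.2, 0.3]
opening: 0.0
grip_force: 0.5
```

jog_arm --pt "0 0 0 -4 0 0 0" --pt "0 0 0 -4 0 0 0" --pt "0 0 0 -4 0 0 0" --pt "0 0 0 0 0 0 0"

```text
t: 13.0
eef_pos: [559.3, 164.8, 277.2]
tcp_rot: [3.141, 0.001, 2.949]
ft_force: [-0.5, 0.2, -0.5]
opening: 0.008
grip_force: 0.0
```

jog_arm --pt "0 0 0 -4 0 0 0" --pt "0 0 0 -4 0 0 0" --pt "0 0 0 -4 0 0 0" --pt "0 0 0 0 0 0 0"

```text
t: 13.5
eef_pos: [570.7, 162.5, 277.2]
tcp_rot: [3.142, 0.0, 2.949]
ft_force: [0.3, 0.3, -0.4]
opening: 0.006
grip_force: 0.0
```

```bash
python3 - <<'E'
from h import *
s=tw(env.state()["eef_pos"]);im=k2(s[0]+14)
E
```

```text
tcp [  0.6 -39.5 277.2] F tower [-0.1 -0.3  0.9] knob 252 [ 39.3 -41.3 204.1]
```

jog_arm --pt "0 0 0 20 0 0 0" --pt "0 0 0 30 0 0 0" --pt "0 0 0 30 0 -10 0" --pt "0 0 0 20 0 -30 0" --pt "0 0 0 0 0 -20 0" --pt "0 0 0 0 0 0 0"

```text
t: 14.3
eef_pos: [472.4, 181.9, 338.4]
tcp_rot: [3.14, 0.003, 2.95]
ft_force: [0.2, 0.1, 0.4]
opening: 0.007
grip_force: 0.0
```

```bash
python3 - <<'E'
from h import *
im=k2();cv2.imwrite("pics/s5.png",cv2.resize(im["color"][120:300,190:370,::-1],(540,540)))
E
```

```text
tcp [-99.6 -39.5 337.3] F tower [-0.9 -0.2 -0. ] knob 253 [ 39.3 -41.3 204. ]
```

View pics/s5.png

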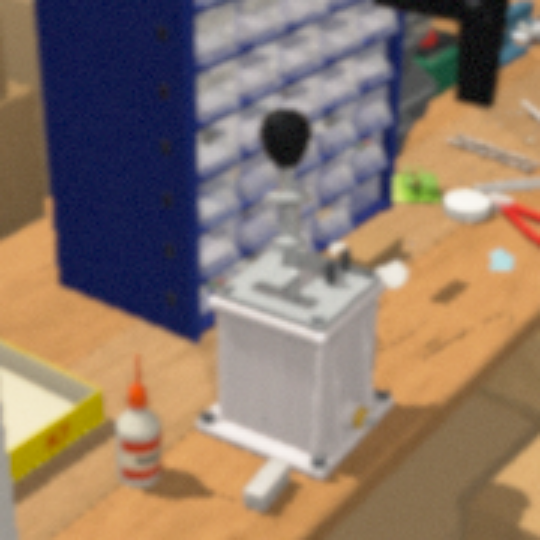

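The lever stands in the front right slot with the knob at (285,138). The bottle and block are undisturbed and the arm is clear, so I'm handing in.

```bash
python3 -c "
from cell import env
print(env.job_done())"
```

```text
the job is handed in; nothing more can be done
None
```

The tower takes third: the lever was pushed to neutral, across to the right, then forward until it snapped home (knob measured 39 mm forward and 41 mm right of the gate's centre), the arm backed clear, and the job was handed in at about 14 s.

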